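Put the loose thread away on its shade stands

ROBOT

A 6-joint arm with a two-finger parallel gripper is mounted at the origin on the work surface; the furniture and walls round the work are solid. World frame = base frame: x ahead of the robot, y to its left, z up, the work surface at z = 0. Lengths are in m, angles in degrees, forces in N, time in s.
With the tool pointing down it reaches from about 0.25 to 0.725 m from the base axis. Payload 9.7 kg.
Tool frame: the origin (TCP) lies midway between the tips of the shut fingers; the grasp point (between the pads) lies 19 mm behind it; z points along the fingers, y is the line along which they close (so a half turn about z gives the same grasp; the last joint's range is limited). The gripper opens to 85 mm and grips with 20 to 120 N. Pads are 22 mm wide; open, the fingers measure 114 mm over their backs; the gripper's body (76 mm by 85 mm) begins 54 mm behind the grasp point. The pads swing forward as they close: fully open they stand 13 mm farther back than shut.
Start: joints at [72.25, 4.979, 10.078, 95.1, 0, 90], TCP at [0.168, 0.524, 0.231] pointing down, gripper open.
Joint ranges: [-179.16, 179.16], [-48.56, 103.87], [-65.8, 70.77], [-126.05, 130.52], [-82.76, 87.17], [-180, 180]. Speed limits (degrees/s): [127.2, 127.2, 147.25, 180, 180, 180].

INTERFACE

Orientations are given as [roll, pitch, yaw] about the fixed x, y, z axes, in that order (R = Rz(yaw) Ry(pitch) Rx(roll)).
In Python, from workcell import * gives the robot as it stands.
- The arm moves only by the tool servo_tool, never from a script. Its argument "moves" is a list of rows, each a list of 4 numbers: the shift along the world's x, y, z in a scale on which 1.0 is 75 cm, then the turn about the world's z in normalised numbers (1 is 2 pi rad). A call has 1 to 20 rows; each row is the pose to reach, as a shift and turn from the pose commanded when the call began; what a row does not reach only later rows make up. A row lasts 1/12 s, in which the tool goes at most 41.7 mm and 7.16 degrees, less where a joint would pass 70% of its speed; a pose out of reach is approached as far as the arm can. A call with a gripper value outside its range is refused whole. "claw" is the closure, from 0 (fully open) to 1 (shut), set as the call begins (left out, the last holds). The fingers move at their own pace and stop on an object; "force" is the grip in N (left out, the last holds). Time passes only in rows, so rows that repeat a pose let the fingers close. It gives the time, the measured TCP pose, the force, the opening and the grip force at its end, in the units of the state.
- get_obs(): the state, without advancing time (a new reading comes with each control period).
- camera(name): name is "scene" or "side" or "wrist"; returns the picture (400x640x3 uint8, red, green, blue); there is no depth.
- get_calibration(name): a dict with "fx", "fy", "cx", "cy" (pixels), "rvec" (rotation vector, rad) and "tvec" (3), from world to camera coordinates, as OpenCV has them; the wrist camera has in their place "tool_from_camera" (4x4, takes a point from camera to tool coordinates, whose origin is the TCP and whose axes are the flange's). Camera axes: x right, y down, z forward; pixel columns grow to the right and rows downward; lengths in m; the calibration is good to about 2 mm. A picture is of the moment at which its call begins: read the wrist's pose just before it. get_calibration takes no time and is no camera call.
- job_done(): hands the job in; it is judged then, once.
The state is a dict: "time": time; "q": joint angles; "qd": joint speeds; "joint_efforts": joint torques, N m; "ee_pos": TCP position; "tcp_rot": TCP orientation; "wrist_force": force on the tool from outside, world axes, zero at the start; "torque": the same for the moment, N m; "opening": finger opening in m; "grasp_force": force on a finger pad.
Only numpy, scipy, OpenCV 4.12 (cv2) and the standard library are available. Lean on these libraries where they do the work, as an engineer would, in place of code of your own. Each camera call takes 0.05 s, during which the arm holds its last target. There are 200 camera calls.

TASK

After a colour change on the sewing machines, put the four loose threads away: each one goes on the thread stand that holds its own colour, the two cones over the free stout wooden peg and the two small spools over the free thin steel pin, upright and right down on the felt. Knock nothing over, and leave the glue bottle and the little oiler that stand among the threads where they are.

Things in the scene. Friction and masses are not known exactly. Their poses are not given: they have to be found in the camera images.
- cone_black: loose black thread cone, white core, standing upright, hollow right through. Origin: centre of its underside, z up its axis. 88 mm high; 64 mm across at the bottom, tapering evenly to 44 mm at 77 mm height, then a white nose 32 mm across. Bore 45 mm wide at the bottom, narrowing to 26 mm. About 0.15 kg. Grip it across the thread 60 to 65 mm up (about 48 mm wide).
- cone_rust: loose rust-brown thread cone, white core, standing upright, hollow right through. Origin: centre of its underside, z up its axis. 88 mm high; 64 mm across at the bottom, tapering evenly to 44 mm at 77 mm height, then a white nose 32 mm across. Bore 45 mm wide at the bottom, narrowing to 26 mm. About 0.15 kg. Grip it across the thread 60 to 65 mm up (about 48 mm wide).
- spool_black: loose small black thread spool on a white core with a white foot rim, standing upright. Origin: centre of its underside, z up its axis. 60 mm high, 40 mm across, and grips like a plain cylinder of 40 mm; straight bore 24 mm wide right through. About 0.08 kg.
- spool_cream: loose small cream thread spool on a white core with a white foot rim, standing upright. Origin: centre of its underside, z up its axis. 60 mm high, 40 mm across, and grips like a plain cylinder of 40 mm; straight bore 24 mm wide right through. About 0.08 kg.
- stand_black: fixed wooden stand for black thread, 150 (x) by 184 (y) mm. Origin: centre of its underside; x to its back, y to its left. Felt tops at z 20. Cone pegs (28 mm wide, tapering to 13, 50 above felt) at (35,0) and (-35,50) mm; spool pin (6 wide, 43 above felt) at (-35,-50). A black cone is fixed at (35,0); the other peg and the pin are free. Fixed cones reach z 108, spools 80.
- stand_rust: fixed wooden stand for rust-brown thread, 150 (x) by 184 (y) mm. Origin: centre of its underside; x to its back, y to its left. Felt tops at z 20. Cone pegs (28 mm wide, tapering to 13, 50 above felt) at (35,0) and (-35,50) mm; spool pin (6 wide, 43 above felt) at (-35,-50). A rust cone is fixed at (35,0), a rust spool at (-35,-50); peg (-35,50) is free. Fixed cones reach z 108, spools 80.
- stand_cream: fixed wooden stand for cream thread, 150 (x) by 184 (y) mm. Origin: centre of its underside; x to its back, y to its left. Felt tops at z 20. Cone pegs (28 mm wide, tapering to 13, 50 above felt) at (35,0) and (-35,50) mm; spool pin (6 wide, 43 above felt) at (-35,-50). Cream cones are fixed at (35,0) and (-35,50); the pin is free. Fixed cones reach z 108, spools 80.
- glue_bottle: bystander: small dark glue bottle with a yellow cap, 32 mm across, 88 mm high, standing loose among the threads; origin at the centre of its underside. To be left alone.
- dropper: bystander: small white oiler bottle with a pointed nozzle, 19 mm across, 58 mm high, standing loose among the threads; origin at the centre of its underside. To be left alone.
Mind the look-alikes: they are no part of the job. What is shaped like the spool_black but green or purple is not meant.

How it is judged (in metres and radians):
At the end, for the whole second after the job is handed in: Each loose thread on its own colour's stand, cones on the free stout peg, spools on the free thin pin: within 13 mm of the place in the stand's x and y, underside within 4 mm of the felt, upright within 0.08 rad, at rest, released. Glue bottle and oiler upright within 30 mm of their start (x of cone_black in the frame of stand_black between -0.048 and -0.022 m and y of cone_black in the frame of stand_black between 0.037 and 0.063 m and z of cone_black in the frame of stand_black between 0.016 and 0.024 m and angle between each of cone_black, spool_black, cone_rust, spool_cream's own z axis and vertical below 0.08 rad and linear speed of each of cone_black, spool_black, cone_rust, spool_cream below 0.03 m/s and angular speed of each of cone_black, spool_black, cone_rust, spool_cream below 0.3 rad/s and contact force between the fingers and cone_black below 0.1 N and x of spool_black in the frame of stand_black between -0.048 and -0.022 m and y of spool_black in the frame of stand_black between -0.063 and -0.037 m and z of spool_black in the frame of stand_black between 0.016 and 0.024 m and contact force between the fingers and spool_black below 0.1 N and x of cone_rust in the frame of stand_rust between -0.048 and -0.022 m and y of cone_rust in the frame of stand_rust between 0.037 and 0.063 m and z of cone_rust in the frame of stand_rust between 0.016 and 0.024 m and contact force between the fingers and cone_rust below 0.1 N and x of spool_cream in the frame of stand_cream between -0.048 and -0.022 m and y of spool_cream in the frame of stand_cream between -0.063 and -0.037 m and z of spool_cream in the frame of stand_cream between 0.016 and 0.024 m and contact force between the fingers and spool_cream below 0.1 N and distance of each of glue_bottle, dropper from where it was at the start of the episode below 0.03 m and angle between each of glue_bottle, dropper's own z axis and vertical below 0.2 rad); the robot touches nothing.
It fails at once if a thread is knocked over (leans more than 0.8 rad) (angle between any of cone_black, spool_black, cone_rust, spool_cream's own z axis and vertical above 0.8 rad).
It fails at once if the glue bottle or the oiler is knocked over or moved by more than 30 mm (distance of any of glue_bottle, dropper from where it was at the start of the episode above 0.03 m or angle between any of glue_bottle, dropper's own z axis and vertical above 0.6 rad).
It also fails if it takes over 106 s, if anything falls off the work surface, if the arm or the gripper's body presses on something with over 40 N, if the wrist force passes 120 N, or if a joint passes its speed limit or range.

## Working session

There is one attempt and no reset: what is moved stays moved. The work goes in short steps, Python scripts to look and compute and a tool call to move; the robot and the scene stay as the last step left them, time stands still between calls to the robot, and variables do not carry over. Pictures are saved under pics/ and viewed, at most 17 in all, crops included, and the job is handed in when it is done.

Besides the shell and the picture viewer there is one more tool, called after "Call:" by a JSON object that holds its "api" and its "payload". servo_tool: Moves the arm, as the interface text tells. Its arguments: {"type":"object","properties":{"moves":{"type":"array","items":{"type":"array","items":{"type":"number"}}},"claw":{"type":"number"},"force":{"type":"number"}},"required":["moves"]}

```bash
mkdir -p pics
python3 - <<'E'
from workcell import *
import cv2
for n in ("scene","side","wrist"):
    cv2.imwrite(f"pics/{n}0.png",camera(n)[:,:,::-1]); c=get_calibration(n); print(n,c)
o=get_obs();print(o)
E
```

```text
scene {'fx': 399.0458656846454, 'fy': 399.0458656846454, 'cx': 320.7263683963179, 'cy': 202.28848800885677, 'rvec': array([ 2.09844705, -0.78118019,  0.36609218]), 'tvec': array([-0.3592154 ,  0.27491353,  0.88867187])}
side {'fx': 393.4683379767856, 'fy': 393.4683379767856, 'cx': 318.73371674078453, 'cy': 199.4347521548265, 'rvec': array([ 2.38249655,  1.01194235, -0.30441997]), 'tvec': array([-0.37143402, -0.27037669,  1.28519708])}
wrist {'fx': 302.25602487461805, 'fy': 302.25602487461805, 'cx': 323.25012912421545, 'cy': 199.54201189898467, 'tool_from_camera': array([[-7.66372504e-04, -9.48082207e-01, -3.18024434e-01,
         8.19344831e-02],
       [ 9.99999364e-01, -9.89551698e-04,  5.40223716e-04,
         4.04547802e-04],
       [-8.26878112e-04, -3.18023818e-01,  9.48082363e-01,
        -1.42494657e-01],
       [ 0.00000000e+00,  0.00000000e+00,  0.00000000e+00,
         1.00000000e+00]])}
{'time': 0.15, 'q': array([7.22504758e+01, 5.00390013e+00, 1.00460409e+01, 9.50982595e+01,
       2.86481108e-04, 9.00013499e+01]), 'qd': array([ 0.04386665, -0.18719811,  0.10860875, -0.07551987,  0.00443052,
        0.05973013]), 'joint_efforts': array([ 3.83070383e-04, -5.20764041e+01,  4.65044367e+01,  1.38759744e-02,
        2.91679794e-05,  1.36291695e-05]), 'ee_pos': array([0.16762142, 0.52366882, 0.23075592]), 'tcp_rot': array([-1.79943881e+02, -2.85158841e-04,  1.62249126e+02]), 'wrist_force': array([0.55271748, 1.17927813, 0.66856257]), 'torque': array([ 0.00476575,  0.01205265, -0.04270654]), 'grasp_force': 0.0, 'opening': 0.08540586635295692}
```

View pics/scene0.png

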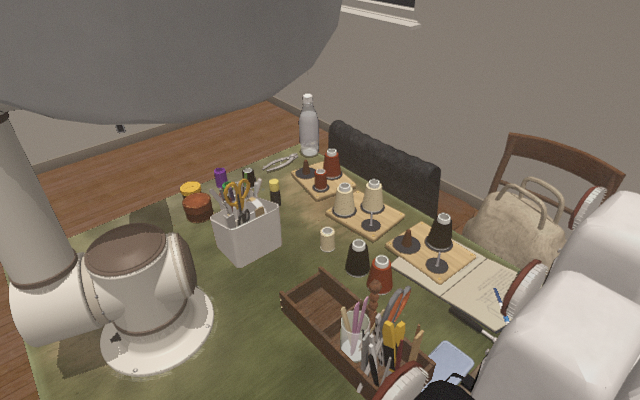

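View pics/side0.png

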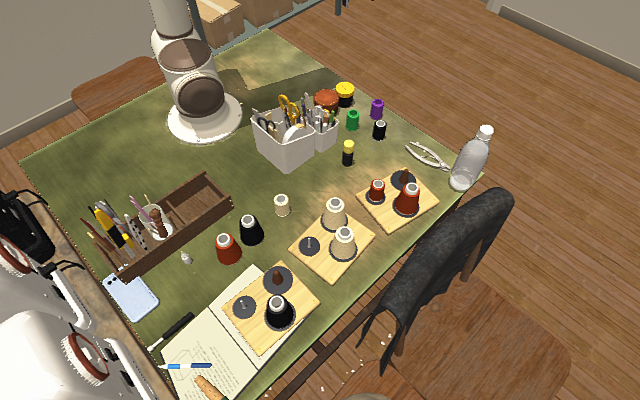

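View pics/wrist0.png

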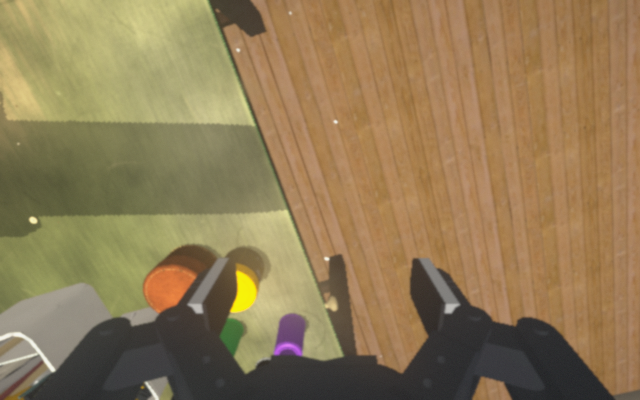

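Side view candidates: black cone (251,230), rust cone (228,248), cream spool (282,205), black spool (380,130; look-alikes: green (352,119), purple (377,108)), glue bottle (348,153), oiler (186,258). Stands: black about (270,308), cream (332,243), rust (398,200). The fixed cones and spools stand on those and aren't candidates.

```bash
cat > h.py <<'E'
from workcell import *
import cv2, numpy as np
from scipy.spatial.transform import Rotation as Ro
def cam(n,obs=None):
    "K, R, t world->camera"
    c=get_calibration(n); K=np.array([[c["fx"],0,c["cx"]],[0,c["fy"],c["cy"]],[0,0,1]])
    if n!="wrist": return K,cv2.Rodrigues(c["rvec"])[0],c["tvec"]
    T=np.eye(4); T[:3,:3]=Ro.from_euler("xyz",obs["tcp_rot"],degrees=True).as_matrix(); T[:3,3]=obs["ee_pos"]
    M=np.linalg.inv(T@c["tool_from_camera"]); return K,M[:3,:3],M[:3,3]
def ray(C,uv,z):
    K,R,t=C; d=R.T@np.linalg.solve(K,[uv[0],uv[1],1]); o=-R.T@t; return o+d*(z-o[2])/d[2]
def proj(C,p):
    K,R,t=C; q=K@(R@np.asarray(p,float)+t); return q[:2]/q[2]
E
python3 - <<'E'
from h import *
s=cv2.imread("pics/side0.png"); v=cv2.imread("pics/scene0.png")
cv2.imwrite("pics/c1.png",cv2.resize(s[90:340,170:450],None,fx=2.4,fy=2.4,interpolation=cv2.INTER_CUBIC)[:600])
cv2.imwrite("pics/c2.png",cv2.resize(v[140:320,200:480],None,fx=2.8,fy=2.8,interpolation=cv2.INTER_CUBIC))
A=cam("side");B=cam("scene")
for n,a,b,z in [("cblack",(249,219),(360,243),.088),("crust",(225,238),(382,260),.088),("scream",(281,198),(328,231),.06),("sblack",(381,124),(249,171),.06),("glue",(348,146),(274,183),.088),
 ("fixblack",(276,302),(444,217),.108),("fixcream",(343,233),(374,183),.108),("fixcream2",(335,203),(344,187),.108),("fixrust",(411,188),(332,153),.108),("fixrustspool",(377,184),(321,172),.08),
 ("pegb",(278,267),(407,231),.07),("pinb",(243,301),(439,250),.063),("pinc",(309,240),(371,210),.063),("pegr",(404,172),(305,162),.07)]:
    print(n,ray(A,a,z)[:2].round(3),ray(B,b,z)[:2].round(3))
print(ray(A,(186,255),.04))
E
```

```text
cblack [ 0.455 -0.162] [ 0.455 -0.168]
crust [ 0.457 -0.236] [ 0.452 -0.242]
scream [ 0.447 -0.053] [ 0.447 -0.06 ]
sblack [0.454 0.339] [0.45 0.33]
glue [0.461 0.185] [0.448 0.184]
fixblack [ 0.667 -0.253] [ 0.665 -0.255]
fixcream [ 0.65  -0.032] [ 0.645 -0.032]
fixcream2 [0.578 0.015] [0.568 0.01 ]
fixrust [0.68  0.185] [0.669 0.175]
fixrustspool [0.601 0.15 ] [0.598 0.147]
pegb [ 0.594 -0.189] [ 0.591 -0.203]
pinb [ 0.599 -0.298] [ 0.601 -0.295]
pinc [ 0.59  -0.086] [ 0.592 -0.075]
pegr [0.621 0.24 ] [0.609 0.24 ]
[ 0.40110337 -0.32478445  0.04      ]
```

View pics/c1.png

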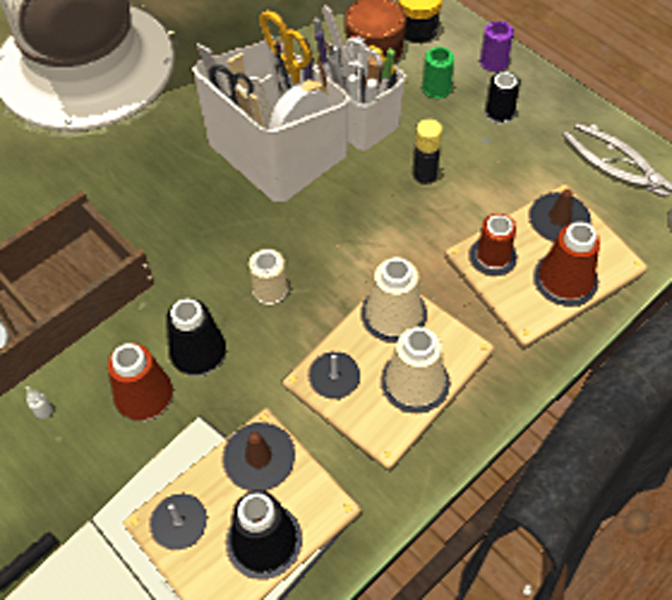

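View pics/c2.png

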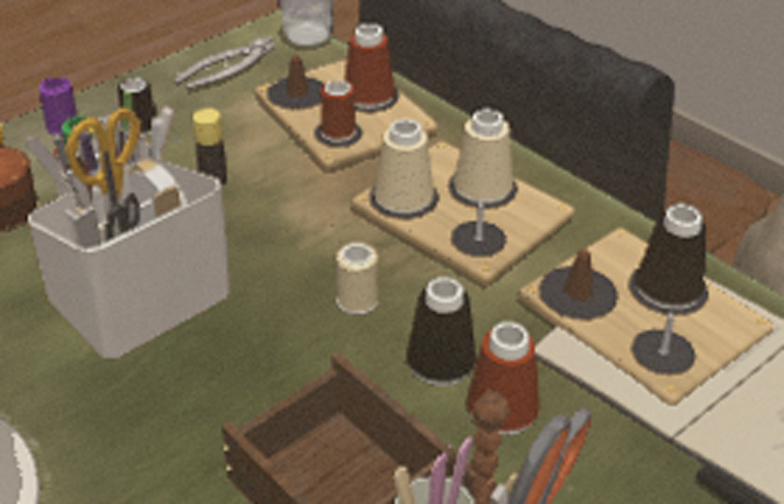

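The crops confirm the choice: the black spool is at c1 (503,97) (side pixel 380,130), and the green (438,70) and purple (497,45) spools are different ones. The free places are the peg at c1 (258,450) and pin (177,515) on black, the pin (335,365) on cream, and the peg (563,210) on rust. Next I hover over the black spool.

Careful with the scale: shifts go in shares of 75 cm and turns go in shares of 2 pi rad. That gives: 28.4 cm / 75 = 0.3787, -18.9 cm / 75 = -0.252, 0.31 rad / 6.2832 = 0.0493.

Call:
{"api": "servo_tool", "payload": {"moves": [[0.3787, -0.252, 0, 0.0493], [0.3787, -0.252, 0, 0.0493], [0.3787, -0.252, 0, 0.0493], [0.3787, -0.252, 0, 0.0493], [0.3787, -0.252, 0, 0.0493], [0.3787, -0.252, 0, 0.0493], [0.3787, -0.252, 0, 0.0493], [0.3787, -0.252, 0, 0.0493], [0.3787, -0.252, 0, 0.0493], [0.3787, -0.252, 0, 0.0493], [0.3787, -0.252, 0, 0.0493], [0.3787, -0.252, 0, 0.0493], [0.3787, -0.252, 0, 0.0493]], "claw": 0, "force": 40}}

```text
time: 1.23
ee_pos: [0.4508, 0.3355, 0.2313]
tcp_rot: [180.0, -0.0, -179.9]
wrist_force: [-0.0, -0.6, -0.3]
opening: 0.0856
grasp_force: 0.0
```

Run:
```python
from h import *
import json
o=get_obs(); cv2.imwrite("pics/w1.png",camera("wrist")[:,:,::-1])
json.dump({k:list(o[k]) for k in("ee_pos","tcp_rot")},open("w1.json","w")); print(o["time"],o["ee_pos"],o["tcp_rot"])
C=cam("wrist",o); print(proj(C,(.452,.335,.06)),proj(C,(.452,.335,0)))
```

```text
1.2333 [0.45079826 0.33550576 0.23133873] [ 1.79996128e+02 -9.52671299e-03 -1.79911737e+02]
[322.21573832 179.7975953 ] [322.34748108 167.60072365]
```

View pics/w1.png

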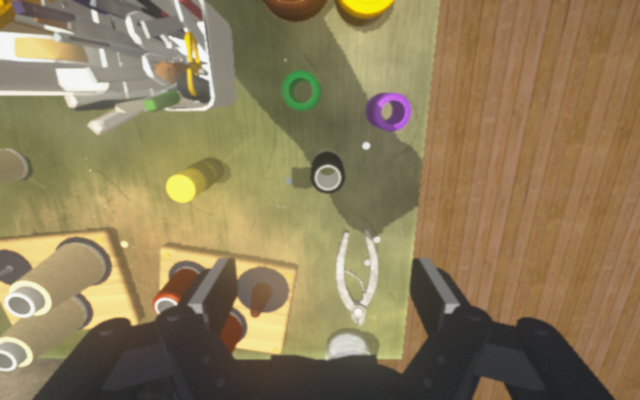

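The wrist view shows the black spool's top rim at (328,177), green at (301,90), purple at (389,112), the glue cap at (182,187), and the rust stand with its free peg's disc at (263,290).

Run:
```python
from h import *
import json
C=cam("wrist",json.load(open("w1.json")))
for n,u,z in [("sblack",(328,177),.06),("green",(301,90),.06),("purple",(389,112),.06),("glue",(182,187),.088),("rustdisc",(263,289),.02),("rustpegtip",(260,290),.07),("fixrust spool",(170,303),.08),("standcorner",(297,265),.02),("corner2",(165,246),.02),("c3",(288,353),.02)]:
    print(n,ray(C,u,z).round(4))
```

```text
sblack [0.4489 0.3412 0.06  ]
green [0.3615 0.3143 0.06  ]
purple [0.3821 0.4017 0.06  ]
glue [0.452  0.1972 0.088 ]
rustdisc [0.6171 0.2537 0.02  ]
rustpegtip [0.5835 0.2617 0.07  ]
fixrust spool [0.5941 0.1587 0.08  ]
standcorner [0.5797 0.3013 0.02  ]
corner2 [0.5516 0.1302 0.02  ]
c3 [0.7287 0.2839 0.02  ]
```

Scaled: -20.9 cm / 75 = -0.2787, -20 cm / 75 = -0.2667.

Call:
{"api": "servo_tool", "payload": {"moves": [[-0.0027, 0.0053, -0.0533, 0], [-0.0027, 0.0053, -0.1067, 0], [-0.0027, 0.0053, -0.16, 0], [-0.0027, 0.0053, -0.2, 0], [-0.0027, 0.0053, -0.24, 0], [-0.0027, 0.0053, -0.2667, 0], [-0.0027, 0.0053, -0.2787, 0], [-0.0027, 0.0053, -0.2787, 0], [-0.0027, 0.0053, -0.2787, 0]]}}

```text
time: 2.03
ee_pos: [0.4495, 0.3394, 0.0232]
tcp_rot: [180.0, 0.0, -179.9]
wrist_force: [-0.3, -0.3, 1.1]
opening: 0.0854
grasp_force: 0.0
```

Call:
{"api": "servo_tool", "payload": {"moves": [[0, 0, 0, 0], [0, 0, 0, 0], [0, 0, 0, 0], [0, 0, 0, 0], [0, 0, 0, 0], [0, 0, 0, 0], [0, 0, 0, 0], [0, 0, 0, 0], [0, 0, 0, 0], [0, 0, 0, 0]], "claw": 1, "force": 30}}

```text
time: 2.87
ee_pos: [0.4502, 0.339, 0.0233]
tcp_rot: [180.0, 0.1, 180.0]
wrist_force: [-0.1, -1.7, 6.4]
opening: 0.0406
grasp_force: 30.0
```

Run:
```python
from h import *
o=get_obs(); cv2.imwrite("pics/w2.png",camera("wrist")[:,:,::-1])
print(o["time"],o["ee_pos"],o["opening"],o["grasp_force"],o["wrist_force"])
```

```text
2.8667 [0.45017768 0.33897176 0.02330142] 0.04061109943164404 30.01041359268129 [-0.13243556 -1.67456397  6.43389597]
```

View pics/w2.png

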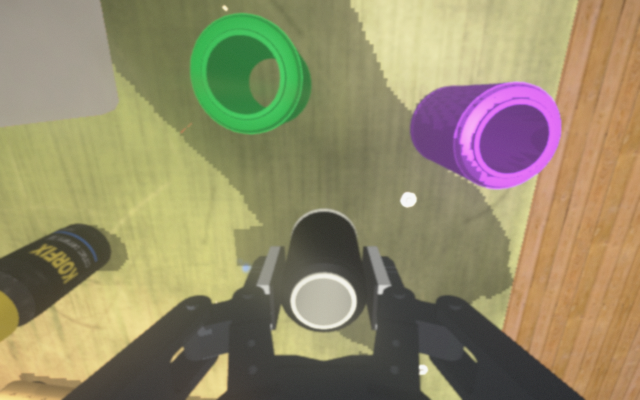

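Gripped: opening is 40.6 mm, with the spool's rim centred between the pads at (323,300). The green and purple spools are clear. Next I carry it to the black stand and look from above.

Scaled: -63 cm / 75 = -0.84, 20 cm / 75 = 0.2667, -1.67 rad / 6.2832 = -0.2658.

Call:
{"api": "servo_tool", "payload": {"moves": [[0, 0, 0.0533, 0], [0, 0, 0.1067, 0], [0, 0, 0.16, 0], [0, 0, 0.2133, 0], [0, 0, 0.2667, 0], [0.2, -0.84, 0.2667, -0.2658], [0.2, -0.84, 0.2667, -0.2658], [0.2, -0.84, 0.2667, -0.2658], [0.2, -0.84, 0.2667, -0.2658], [0.2, -0.84, 0.2667, -0.2658], [0.2, -0.84, 0.2667, -0.2658], [0.2, -0.84, 0.2667, -0.2658], [0.2, -0.84, 0.2667, -0.2658], [0.2, -0.84, 0.2667, -0.2658], [0.2, -0.84, 0.2667, -0.2658], [0.2, -0.84, 0.2667, -0.2658], [0.2, -0.84, 0.2667, -0.2658], [0.2, -0.84, 0.2667, -0.2658], [0.2, -0.84, 0.2667, -0.2658], [0.2, -0.84, 0.2667, -0.2658]]}}

```text
time: 4.58
ee_pos: [0.5944, -0.2714, 0.2222]
tcp_rot: [180.0, -0.0, 84.1]
wrist_force: [0.7, 0.2, -0.2]
opening: 0.0406
grasp_force: 31.0
```

Call:
{"api": "servo_tool", "payload": {"moves": [[0, 0, 0, 0], [0, 0, 0, 0], [0, 0, 0, 0], [0, 0, 0, 0], [0, 0, 0, 0], [0, 0, 0, 0]]}}

```text
time: 5.08
ee_pos: [0.5945, -0.268, 0.2231]
tcp_rot: [179.9, 0.0, 84.4]
wrist_force: [0.6, -0.4, 0.1]
opening: 0.0401
grasp_force: 31.0
```

Run:
```python
from h import *
import json
o=get_obs(); cv2.imwrite("pics/w3.png",camera("wrist")[:,:,::-1])
json.dump({k:list(o[k]) for k in("ee_pos","tcp_rot")},open("w3.json","w"))
print(o["time"],o["ee_pos"],o["tcp_rot"],o["opening"],o["grasp_force"])
```

```text
5.0833 [ 0.59453033 -0.26799937  0.22305557] [1.79946219e+02 1.26347776e-02 8.44167535e+01] 0.04010549112078993 31.044038124382496
```

View pics/w3.png

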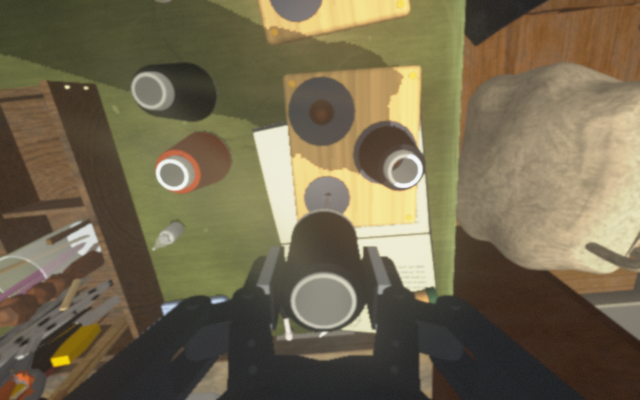

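This view shows the black stand with its free peg's disc at (322,111), the free pin's disc at (327,196), and the fixed cone's nose at (404,169). The loose black cone's nose is at (153,91), the rust cone's at (176,173), and the oiler is at (168,235).

Run:
```python
from h import *
import json
o=json.load(open("w3.json")); C=cam("wrist",o)
im=cv2.imread("pics/w3.png"); g=im.max(axis=2)
for n,(x0,x1,y0,y1) in {"peg":(286,360,72,150),"pin":(300,355,170,213)}.items():
    m=(g[y0:y1,x0:x1]<100).astype(np.uint8)
    k,l,s,c=cv2.connectedComponentsWithStats(m); print(n,s[1:][s[1:,4]>200]+[x0,y0,0,0,0],)
P={}
for n,u,z in [("peg",(322,111),.02),("pegtip",(321,114),.07),("pin",(327,196),.02),("fix",(405,169),.108),("c1",(285,75),.02),("c2",(421,66),.02),("c3",(415,226),.02),("cblack",(153,91),.088),("crust",(177,173),.088),("dropper",(160,243),.05),("spoolheld",(323,300),o["ee_pos"][2]+.037)]:
    P[n]=ray(C,u,z); print(n,P[n].round(4))
d=P["peg"]-P["pin"]; print(np.linalg.norm(d),np.linalg.norm(P["fix"][:2]-P["peg"][:2]),np.degrees(np.arctan2(-d[0],d[1])))
```

```text
peg [[ 289   78   65   67 3346]]
pin []
peg [ 0.6002 -0.1991  0.02  ]
pegtip [ 0.5992 -0.1998  0.07  ]
pin [ 0.5964 -0.2972  0.02  ]
fix [ 0.6677 -0.2511  0.108 ]
c1 [ 0.5648 -0.1588  0.02  ]
c2 [ 0.7083 -0.1641  0.02  ]
c3 [ 0.7015 -0.3469  0.02  ]
cblack [ 0.457  -0.1657  0.088 ]
crust [ 0.4594 -0.2388  0.088 ]
dropper [ 0.3997 -0.3252  0.05  ]
spoolheld [ 0.5944 -0.265   0.2601]
0.09817070002723598 0.08520545085735184 -2.1967598366704775
```

Scaled: -17.8 cm / 75 = -0.2373, -3.2 cm / 75 = -0.0427.

Call:
{"api": "servo_tool", "payload": {"moves": [[0.004, -0.0427, 0, 0], [0.004, -0.0427, -0.04, 0], [0.004, -0.0427, -0.08, 0], [0.004, -0.0427, -0.12, 0], [0.004, -0.0427, -0.1467, 0], [0.004, -0.0427, -0.1667, 0], [0.004, -0.0427, -0.1867, 0], [0.004, -0.0427, -0.2, 0], [0.004, -0.0427, -0.2133, 0], [0.004, -0.0427, -0.2267, 0], [0.004, -0.0427, -0.2373, 0], [0.004, -0.0427, -0.2373, 0], [0.004, -0.0427, -0.2373, 0]]}}

```text
time: 6.22
ee_pos: [0.5975, -0.3012, 0.0443]
tcp_rot: [180.0, 0.0, 84.3]
wrist_force: [0.2, 0.1, -0.5]
opening: 0.0404
grasp_force: 30.3
```

Scaled: -0.1 cm / 75 = -0.0013.

Call:
{"api": "servo_tool", "payload": {"moves": [[0, 0, -0.0013, 0], [0, 0, -0.0013, 0], [0, 0, -0.0013, 0], [0, 0, -0.0013, 0], [0, 0, -0.0013, 0], [0, 0, -0.0013, 0]], "claw": 0}}

```text
time: 6.72
ee_pos: [0.5975, -0.3012, 0.0434]
tcp_rot: [180.0, 0.0, 84.3]
wrist_force: [-0.0, 0.5, 0.0]
opening: 0.0856
grasp_force: 0.0
```

Scaled: 17 cm / 75 = 0.2267, -14.2 cm / 75 = -0.1893, 0.1 rad / 6.2832 = 0.0159.

Call:
{"api": "servo_tool", "payload": {"moves": [[0, 0, 0.0267, 0], [0, 0, 0.0667, 0], [0, 0, 0.12, 0], [0, 0, 0.1733, 0], [0, 0, 0.2267, 0], [-0.1893, 0.18, 0.2267, 0.0159], [-0.1893, 0.18, 0.2267, 0.0159], [-0.1893, 0.18, 0.2267, 0.0159], [-0.1893, 0.18, 0.2267, 0.0159], [-0.1893, 0.18, 0.2267, 0.0159], [-0.1893, 0.18, 0.2267, 0.0159], [-0.1893, 0.18, 0.2267, 0.0159], [-0.1893, 0.18, 0.2267, 0.0159], [-0.1893, 0.18, 0.2267, 0.0159]]}}

```text
time: 7.88
ee_pos: [0.456, -0.1667, 0.2132]
tcp_rot: [180.0, 0.0, 90.0]
wrist_force: [-0.2, 0.3, 0.3]
opening: 0.0852
grasp_force: 0.0
```

Run:
```python
from h import *
import json
o=get_obs(); cv2.imwrite("pics/w4.png",camera("wrist")[:,:,::-1])
json.dump({k:list(o[k]) for k in("ee_pos","tcp_rot")},open("w4.json","w"))
print(o["time"],o["ee_pos"],o["tcp_rot"],o["opening"],o["grasp_force"])
```

```text
7.8833 [ 0.45600848 -0.16668249  0.21316478] [1.79998123e+02 3.15977577e-03 9.00393728e+01] 0.08517909774713776 0.0
```

View pics/w4.png

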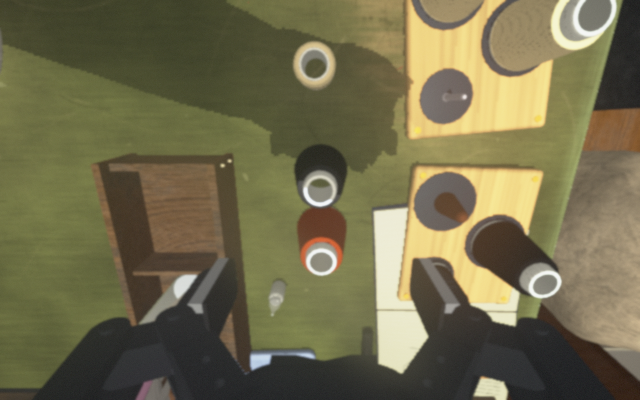

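Here the black cone's nose is at (320,189), the rust cone's at (321,261), the cream spool's top at (315,64), and the cream pin's disc at (446,97).

Run:
```python
from h import *
import json
o=json.load(open("w4.json")); C=cam("wrist",o)
for n,u,z in [("cblack",(320,189),.088),("crust",(321,261),.088),("scream",(315,64),.06),("creampin",(446,97),.02),("creamtip",(462,97),.063),("pegb",(445,200),.02),("tipb",(463,216),.07),("cc1",(410,137),.02),("cc2",(545,126),.02)]:
    print(n,ray(C,u,z).round(4))
```

```text
cblack [ 0.453  -0.1637  0.088 ]
crust [ 0.4538 -0.2389  0.088 ]
scream [ 0.4487 -0.0552  0.06  ]
creampin [ 0.5853 -0.083   0.02  ]
creamtip [ 0.5834 -0.0832  0.063 ]
pegb [ 0.5988 -0.1973  0.02  ]
tipb [ 0.598  -0.1977  0.07  ]
cc1 [ 0.5512 -0.1245  0.02  ]
cc2 [ 0.6965 -0.1128  0.02  ]
```

Call:
{"api": "servo_tool", "payload": {"moves": [[-0.0027, 0.0027, -0.0533, 0], [-0.0027, 0.0027, -0.1067, 0], [-0.0027, 0.0027, -0.1467, 0], [-0.0027, 0.0027, -0.1867, 0], [-0.0027, 0.0027, -0.2133, 0], [-0.0027, 0.0027, -0.2267, 0], [-0.0027, 0.0027, -0.2267, 0], [-0.0027, 0.0027, -0.2267, 0]]}}

```text
time: 8.6
ee_pos: [0.4538, -0.1645, 0.0437]
tcp_rot: [-180.0, -0.0, 90.0]
wrist_force: [1.0, -0.5, 0.8]
opening: 0.0855
grasp_force: 0.0
```

Call:
{"api": "servo_tool", "payload": {"moves": [[0, 0, 0, 0], [0, 0, 0, 0], [0, 0, 0, 0], [0, 0, 0, 0], [0, 0, 0, 0], [0, 0, 0, 0], [0, 0, 0, 0], [0, 0, 0, 0], [0, 0, 0, 0]], "claw": 1, "force": 35}}

```text
time: 9.35
ee_pos: [0.4547, -0.1645, 0.0449]
tcp_rot: [179.8, 0.1, 90.1]
wrist_force: [1.1, -0.5, 5.3]
opening: 0.0509
grasp_force: 35.9
```

Scaled: 14.4 cm / 75 = 0.192, 13 cm / 75 = 0.1733, -0.05 rad / 6.2832 = -0.008.

Call:
{"api": "servo_tool", "payload": {"moves": [[0, 0, 0.0267, 0], [0, 0, 0.0667, 0], [0, 0, 0.12, 0], [0, 0, 0.1733, 0], [0.192, -0.044, 0.1733, -0.008], [0.192, -0.044, 0.1733, -0.008], [0.192, -0.044, 0.1733, -0.008], [0.192, -0.044, 0.1733, -0.008], [0.192, -0.044, 0.1733, -0.008], [0.192, -0.044, 0.1733, -0.008], [0.192, -0.044, 0.1733, -0.008], [0.192, -0.044, 0.1733, -0.008], [0.192, -0.044, 0.1733, -0.008]]}}

```text
time: 10.43
ee_pos: [0.5968, -0.1971, 0.1741]
tcp_rot: [180.0, 0.0, 87.2]
wrist_force: [-0.9, 0.4, -0.5]
opening: 0.0505
grasp_force: 37.2
```

Run:
```python
from h import *
import json
o=get_obs(); w=camera("wrist")[:,:,::-1]; s=camera("side")[:,:,::-1]
s=cv2.resize(s[180:350,190:360],(400,400),interpolation=cv2.INTER_CUBIC)
cv2.imwrite("pics/w5.png",np.hstack([w[:,120:520],s]))
json.dump({k:list(o[k]) for k in("ee_pos","tcp_rot")},open("w5.json","w"))
print(o["time"],o["ee_pos"],o["tcp_rot"],o["opening"],o["grasp_force"])
```

```text
10.4333 [ 0.59676326 -0.19707303  0.17410165] [1.79954257e+02 1.22121478e-02 8.71860810e+01] 0.05046468478903291 37.2247582525074
```

View pics/w5.png

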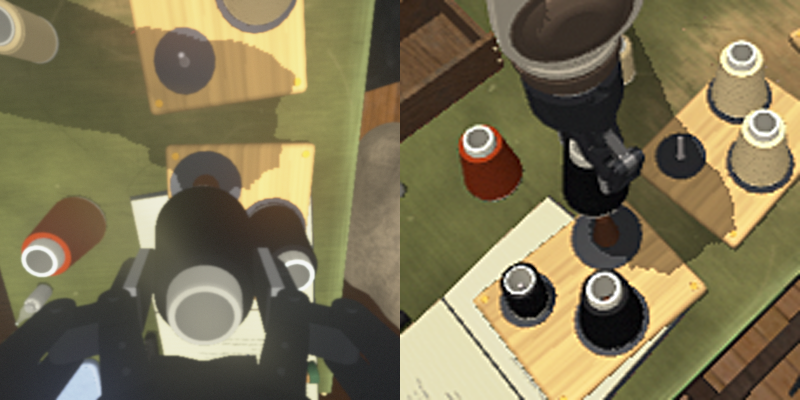

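The black spool is seated on its pin (right half, 520,290). The black cone hangs upright over the peg disc (605,235). I lower it now.

Scaled: -10.9 cm / 75 = -0.1453, -10.8 cm / 75 = -0.144.

Call:
{"api": "servo_tool", "payload": {"moves": [[0.0027, -0.0013, -0.0267, 0], [0.0027, -0.0013, -0.0533, 0], [0.0027, -0.0013, -0.08, 0], [0.0027, -0.0013, -0.0933, 0], [0.0027, -0.0013, -0.1067, 0], [0.0027, -0.0013, -0.12, 0], [0.0027, -0.0013, -0.1293, 0], [0.0027, -0.0013, -0.1373, 0], [0.0027, -0.0013, -0.144, 0], [0.0027, -0.0013, -0.1453, 0], [0.0027, -0.0013, -0.1453, 0]]}}

```text
time: 11.45
ee_pos: [0.5997, -0.1983, 0.0652]
tcp_rot: [179.9, 0.0, 87.2]
wrist_force: [-2.5, 1.6, 2.4]
opening: 0.0503
grasp_force: 37.8
```

Call:
{"api": "servo_tool", "payload": {"moves": [[0, 0, 0, 0], [0, 0, 0, 0], [0, 0, 0, 0], [0, 0, 0, 0], [0, 0, 0, 0], [0, 0, 0, 0]], "claw": 0}}

```text
time: 11.95
ee_pos: [0.5994, -0.1982, 0.0642]
tcp_rot: [-180.0, -0.0, 87.2]
wrist_force: [-0.4, -0.8, -0.8]
opening: 0.0851
grasp_force: 0.0
```

Scaled: -14.4 cm / 75 = -0.192, 12 cm / 75 = 0.16, 0.05 rad / 6.2832 = 0.008.

Call:
{"api": "servo_tool", "payload": {"moves": [[0, 0, 0.0267, 0], [0, 0, 0.0667, 0], [0, 0, 0.12, 0], [0, 0, 0.16, 0], [-0.192, -0.0547, 0.16, 0.008], [-0.192, -0.0547, 0.16, 0.008], [-0.192, -0.0547, 0.16, 0.008], [-0.192, -0.0547, 0.16, 0.008], [-0.192, -0.0547, 0.16, 0.008], [-0.192, -0.0547, 0.16, 0.008], [-0.192, -0.0547, 0.16, 0.008]]}}

```text
time: 12.87
ee_pos: [0.4558, -0.2393, 0.1845]
tcp_rot: [180.0, 0.0, 90.0]
wrist_force: [0.1, 0.6, -0.0]
opening: 0.0855
grasp_force: 0.0
```

Run:
```python
from h import *
import json
o=get_obs(); w=camera("wrist")[:,:,::-1]; s=camera("side")[:,:,::-1]
s=cv2.resize(s[180:350,190:360],(400,400),interpolation=cv2.INTER_CUBIC)
cv2.imwrite("pics/w6.png",np.hstack([w[:,120:520],s]))
json.dump({k:list(o[k]) for k in("ee_pos","tcp_rot")},open("w6.json","w"))
print(o["time"],o["ee_pos"],o["tcp_rot"],o["opening"],o["grasp_force"])
```

```text
12.8667 [ 0.45581882 -0.23927116  0.18449701] [1.79955428e+02 1.21049484e-02 9.00372788e+01] 0.08551163559805945 0.0
```

View pics/w6.png

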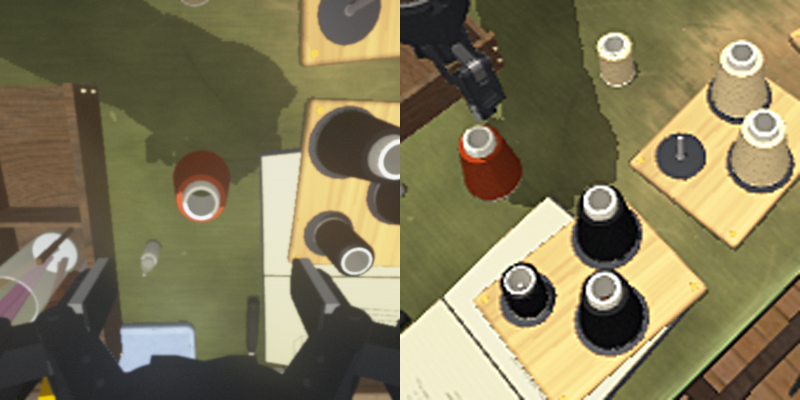

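The black stand is complete. The rust cone's nose is at (321,201) in wrist pixels. I check the clearance to the tray's edge at about (220,170).

Run:
```python
from h import *
import json
o=json.load(open("w6.json")); C=cam("wrist",o)
for n,u,z in [("rust",(322,201),.088),("edgetop",(218,90),.05),("edge",(235,260),.05),("edge",(238,270),.0),("dropper",(266,268),.05),("cup",(195,275),.1)]:
    print(n,ray(C,u,z).round(4))
```

```text
rust [ 0.4548 -0.2383  0.088 ]
edgetop [ 0.3653 -0.1502  0.05  ]
edge [ 0.3646 -0.3156  0.05  ]
edge [ 0.3507 -0.3581  0.    ]
dropper [ 0.3961 -0.325   0.05  ]
cup [ 0.3452 -0.3016  0.1   ]
```

Scaled: -14.1 cm / 75 = -0.188, -13 cm / 75 = -0.1733.

Call:
{"api": "servo_tool", "payload": {"moves": [[0, 0.0013, -0.0533, 0], [0, 0.0013, -0.1067, 0], [0, 0.0013, -0.1467, 0], [0, 0.0013, -0.1733, 0], [0, 0.0013, -0.188, 0], [0, 0.0013, -0.188, 0], [0, 0.0013, -0.188, 0]]}}

```text
time: 13.55
ee_pos: [0.456, -0.238, 0.0436]
tcp_rot: [-180.0, -0.0, 90.1]
wrist_force: [0.6, -0.5, 0.4]
opening: 0.0858
grasp_force: 0.0
```

Call:
{"api": "servo_tool", "payload": {"moves": [[0, 0, 0, 0], [0, 0, 0, 0], [0, 0, 0, 0], [0, 0, 0, 0], [0, 0, 0, 0], [0, 0, 0, 0], [0, 0, 0, 0], [0, 0, 0, 0], [0, 0, 0, 0]], "claw": 1}}

```text
time: 14.3
ee_pos: [0.4569, -0.2386, 0.0451]
tcp_rot: [179.8, 0.1, 90.1]
wrist_force: [1.2, 1.9, 5.1]
opening: 0.0514
grasp_force: 35.2
```

Scaled: 46 cm / 75 = 0.6133, 17 cm / 75 = 0.2267, -0.15 rad / 6.2832 = -0.0239.

Call:
{"api": "servo_tool", "payload": {"moves": [[0, 0, 0.0267, 0], [0, 0, 0.0667, 0], [0, 0, 0.12, 0], [0, 0, 0.1733, 0], [0, 0, 0.2267, 0], [0.2067, 0.6133, 0.2267, -0.0239], [0.2067, 0.6133, 0.2267, -0.0239], [0.2067, 0.6133, 0.2267, -0.0239], [0.2067, 0.6133, 0.2267, -0.0239], [0.2067, 0.6133, 0.2267, -0.0239], [0.2067, 0.6133, 0.2267, -0.0239], [0.2067, 0.6133, 0.2267, -0.0239], [0.2067, 0.6133, 0.2267, -0.0239], [0.2067, 0.6133, 0.2267, -0.0239], [0.2067, 0.6133, 0.2267, -0.0239], [0.2067, 0.6133, 0.2267, -0.0239], [0.2067, 0.6133, 0.2267, -0.0239], [0.2067, 0.6133, 0.2267, -0.0239], [0.2067, 0.6133, 0.2267, -0.0239], [0.2067, 0.6133, 0.2267, -0.0239]]}}

```text
time: 15.97
ee_pos: [0.6103, 0.2216, 0.2131]
tcp_rot: [-180.0, 0.0, 81.5]
wrist_force: [0.8, 0.3, -1.5]
opening: 0.051
grasp_force: 36.7
```

Run:
```python
from h import *
import json
o=get_obs(); w=camera("wrist")[:,:,::-1]; s=camera("side")[:,:,::-1]
cv2.imwrite("pics/s7.png",s)
s=cv2.resize(s[100:270,310:480],(400,400),interpolation=cv2.INTER_CUBIC)
cv2.imwrite("pics/w7.png",np.hstack([w[:,120:520],s]))
json.dump({k:list(o[k]) for k in("ee_pos","tcp_rot")},open("w7.json","w"))
print(o["time"],o["ee_pos"],o["tcp_rot"],o["opening"],o["grasp_force"])
```

```text
15.9667 [0.6102757  0.22159895 0.21314669] [-1.79974885e+02  3.13929130e-02  8.14801143e+01] 0.05095075563437176 36.732574228663
```

View pics/w7.png

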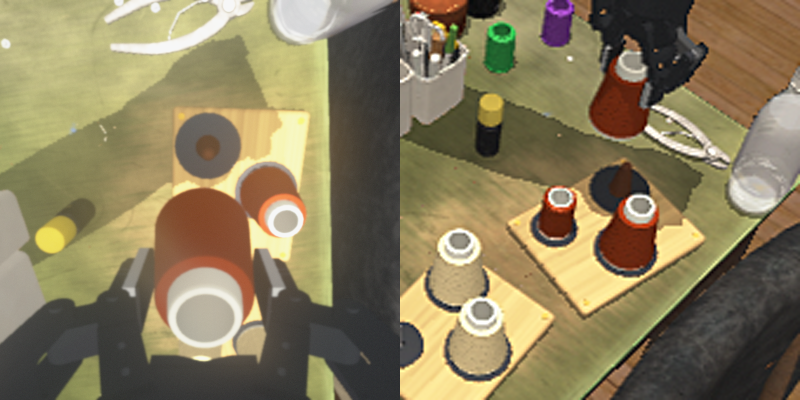

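In the left half the rust peg's disc is at (328,145) in wrist pixels, the fixed cone's nose is at (406,219), and the clear bottle is at the top right, about (420,15).

Run:
```python
from h import *
import json
o=json.load(open("w7.json")); C=cam("wrist",o)
P={}
for n,u,z in [("disc",(328,145),.02),("tip",(327,149),.07),("fix",(406,219),.108),("c1",(293,109),.02),("c2",(430,112),.02),("bottlebase",(420,30),.0),("bottlel",(395,20),.05)]:
    P[n]=ray(C,u,z); print(n,P[n].round(4))
print(np.linalg.norm((P["fix"]-P["disc"])[:2]))
```

```text
disc [0.6204 0.2539 0.02  ]
tip [0.6191 0.2576 0.07  ]
fix [0.6796 0.1922 0.108 ]
c1 [0.589  0.2971 0.02  ]
c2 [0.7331 0.2723 0.02  ]
bottlebase [0.7325 0.3549 0.    ]
bottlel [0.6954 0.3588 0.05  ]
0.08553077104952644
```

Scaled: -14.8 cm / 75 = -0.1973, -14.7 cm / 75 = -0.196.

Call:
{"api": "servo_tool", "payload": {"moves": [[0.0133, 0.0413, 0, 0], [0.0133, 0.0413, -0.04, 0], [0.0133, 0.0413, -0.08, 0], [0.0133, 0.0413, -0.1067, 0], [0.0133, 0.0413, -0.1333, 0], [0.0133, 0.0413, -0.1533, 0], [0.0133, 0.0413, -0.1693, 0], [0.0133, 0.0413, -0.1813, 0], [0.0133, 0.0413, -0.1893, 0], [0.0133, 0.0413, -0.196, 0], [0.0133, 0.0413, -0.1973, 0], [0.0133, 0.0413, -0.1973, 0]]}}

```text
time: 17.07
ee_pos: [0.6207, 0.2528, 0.066]
tcp_rot: [180.0, -0.0, 81.5]
wrist_force: [-0.3, -0.3, -1.0]
opening: 0.0513
grasp_force: 36.8
```

Scaled: -0.1 cm / 75 = -0.0013.

Call:
{"api": "servo_tool", "payload": {"moves": [[0, 0, -0.0013, 0], [0, 0, -0.0013, 0], [0, 0, -0.0013, 0], [0, 0, -0.0013, 0], [0, 0, -0.0013, 0], [0, 0, -0.0013, 0]], "claw": 0}}

```text
time: 17.57
ee_pos: [0.6205, 0.2529, 0.0644]
tcp_rot: [180.0, -0.0, 81.5]
wrist_force: [0.3, 0.4, 0.6]
opening: 0.0855
grasp_force: 0.0
```

Scaled: -30.8 cm / 75 = -0.4107, -17.3 cm / 75 = -0.2307, 0.23 rad / 6.2832 = 0.0366.

Call:
{"api": "servo_tool", "payload": {"moves": [[0, 0, 0.0267, 0], [0, 0, 0.0667, 0], [0, 0, 0.12, 0], [0, 0, 0.1733, 0], [-0.2307, -0.4107, 0.1733, 0.0366], [-0.2307, -0.4107, 0.1733, 0.0366], [-0.2307, -0.4107, 0.1733, 0.0366], [-0.2307, -0.4107, 0.1733, 0.0366], [-0.2307, -0.4107, 0.1733, 0.0366], [-0.2307, -0.4107, 0.1733, 0.0366], [-0.2307, -0.4107, 0.1733, 0.0366], [-0.2307, -0.4107, 0.1733, 0.0366], [-0.2307, -0.4107, 0.1733, 0.0366], [-0.2307, -0.4107, 0.1733, 0.0366], [-0.2307, -0.4107, 0.1733, 0.0366], [-0.2307, -0.4107, 0.1733, 0.0366]]}}

```text
time: 18.9
ee_pos: [0.4478, -0.0549, 0.1945]
tcp_rot: [180.0, -0.0, 94.6]
wrist_force: [-0.6, 0.5, -0.5]
opening: 0.085
grasp_force: 0.0
```

Run:
```python
from h import *
import json
o=get_obs(); w=camera("wrist")[:,:,::-1]; s=camera("side")[:,:,::-1]
s=cv2.resize(s[100:270,310:480],(400,400),interpolation=cv2.INTER_CUBIC)
cv2.imwrite("pics/w8.png",np.hstack([w[:,160:560],s]))
json.dump({k:list(o[k]) for k in("ee_pos","tcp_rot")},open("w8.json","w"))
print(o["time"],o["ee_pos"],o["tcp_rot"],o["opening"],o["grasp_force"])
```

```text
18.9 [ 0.44780613 -0.05490563  0.19447691] [ 1.79960457e+02 -6.69882050e-03  9.46250560e+01] 0.08501988887488507 0.0
```

View pics/w8.png

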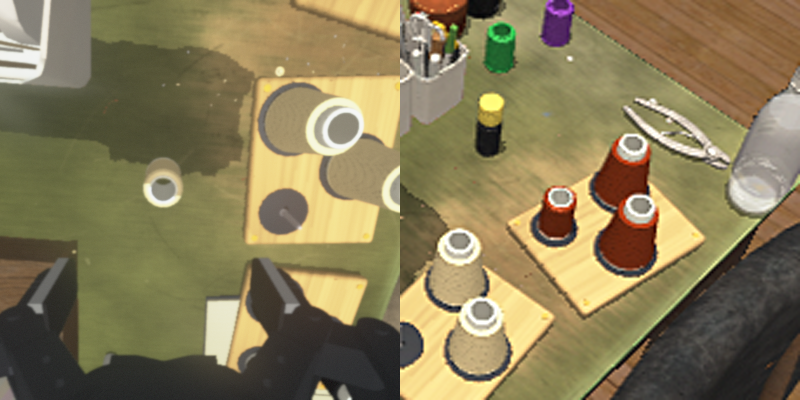

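The rust cone is seated. The cream spool's rim is at (323,186) and the cream pin's disc at (443,211), in wrist pixels.

Run:
```python
from h import *
import json
o=json.load(open("w8.json")); C=cam("wrist",o)
P={}
for n,u,z in [("spool",(323,186),.06),("pin",(443,211),.02),("tip",(463,229),.063),("fixpeg",(500,128),.108),("c1",(417,78),.02),("c2",(406,243),.02)]:
    P[n]=ray(C,u,z); print(n,P[n].round(4))
print(np.linalg.norm((P["fixpeg"]-P["pin"])[:2]))
```

```text
spool [ 0.4475 -0.0517  0.06  ]
pin [ 0.5848 -0.0814  0.02  ]
tip [ 0.5889 -0.0839  0.063 ]
fixpeg [0.5735 0.0168 0.108 ]
c1 [0.5311 0.0533 0.02  ]
c2 [ 0.5501 -0.124   0.02  ]
0.09884710480402825
```

Scaled: -17.1 cm / 75 = -0.228, -16.5 cm / 75 = -0.22.

Call:
{"api": "servo_tool", "payload": {"moves": [[0, 0.0013, -0.0533, 0], [0, 0.0013, -0.1067, 0], [0, 0.0013, -0.16, 0], [0, 0.0013, -0.2, 0], [0, 0.0013, -0.22, 0], [0, 0.0013, -0.228, 0], [0, 0.0013, -0.228, 0], [0, 0.0013, -0.228, 0]]}}

```text
time: 19.67
ee_pos: [0.4481, -0.0538, 0.0241]
tcp_rot: [180.0, 0.0, 94.7]
wrist_force: [0.7, 0.4, 0.8]
opening: 0.0853
grasp_force: 0.0
```

Call:
{"api": "servo_tool", "payload": {"moves": [[0, 0, 0, 0], [0, 0, 0, 0], [0, 0, 0, 0], [0, 0, 0, 0], [0, 0, 0, 0], [0, 0, 0, 0], [0, 0, 0, 0], [0, 0, 0, 0], [0, 0, 0, 0], [0, 0, 0, 0]], "claw": 1, "force": 30}}

```text
time: 20.5
ee_pos: [0.4482, -0.0543, 0.0241]
tcp_rot: [179.9, 0.0, 94.6]
wrist_force: [0.8, 1.8, 6.2]
opening: 0.0404
grasp_force: 30.2
```

Scaled: 13.8 cm / 75 = 0.184, 12 cm / 75 = 0.16.

Call:
{"api": "servo_tool", "payload": {"moves": [[0, 0, 0.0267, 0], [0, 0, 0.0667, 0], [0, 0, 0.12, 0], [0, 0, 0.16, 0], [0.184, -0.0387, 0.16, 0], [0.184, -0.0387, 0.16, 0], [0.184, -0.0387, 0.16, 0], [0.184, -0.0387, 0.16, 0], [0.184, -0.0387, 0.16, 0], [0.184, -0.0387, 0.16, 0], [0.184, -0.0387, 0.16, 0]]}}

```text
time: 21.42
ee_pos: [0.5846, -0.0831, 0.1428]
tcp_rot: [-179.9, -0.0, 94.6]
wrist_force: [-0.4, -0.3, -1.2]
opening: 0.0403
grasp_force: 31.1
```

Run:
```python
from h import *
o=get_obs(); w=camera("wrist")[:,:,::-1]; s=camera("side")[:,:,::-1]
s=cv2.resize(s[150:300,250:400],(400,400),interpolation=cv2.INTER_CUBIC)
cv2.imwrite("pics/w9.png",np.hstack([w[:,120:520],s]))
print(o["time"],o["ee_pos"],o["tcp_rot"],o["opening"],o["grasp_force"])
C=cam("wrist",o); print(proj(C,(.586,-.0825,.02)))
```

```text
21.4167 [ 0.58460277 -0.08307509  0.14277564] [-1.79909919e+02 -1.94785785e-02  9.46386030e+01] 0.04032687531361218 31.085345232859254
[324.96628755 192.38633683]
```

View pics/w9.png

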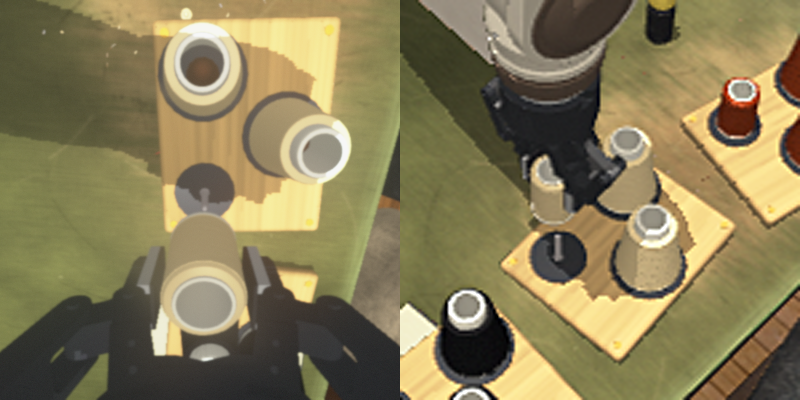

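The spool hangs upright, and the pin's disc is at (324,192), exactly where the projection put it. I lower it.

Scaled: -9.8 cm / 75 = -0.1307, -9.3 cm / 75 = -0.124.

Call:
{"api": "servo_tool", "payload": {"moves": [[0.0013, 0, -0.0267, 0], [0.0013, 0, -0.0533, 0], [0.0013, 0, -0.0733, 0], [0.0013, 0, -0.0893, 0], [0.0013, 0, -0.1027, 0], [0.0013, 0, -0.1147, 0], [0.0013, 0, -0.124, 0], [0.0013, 0, -0.1307, 0], [0.0013, 0, -0.1307, 0], [0.0013, 0, -0.1307, 0]]}}

```text
time: 22.35
ee_pos: [0.5866, -0.0832, 0.0456]
tcp_rot: [180.0, 0.0, 94.6]
wrist_force: [0.8, 0.3, -0.7]
opening: 0.0401
grasp_force: 31.1
```

Call:
{"api": "servo_tool", "payload": {"moves": [[0, 0, 0, 0], [0, 0, 0, 0], [0, 0, 0, 0], [0, 0, 0, 0], [0, 0, 0, 0], [0, 0, 0, 0], [0, 0, 0, 0]], "claw": 0}}

```text
time: 22.93
ee_pos: [0.5865, -0.0832, 0.0453]
tcp_rot: [180.0, -0.0, 94.6]
wrist_force: [-0.5, -1.1, -0.2]
opening: 0.0853
grasp_force: 0.0
```

Scaled: 19 cm / 75 = 0.2533, 17 cm / 75 = 0.2267.

Call:
{"api": "servo_tool", "payload": {"moves": [[0, 0, 0.0267, 0], [0, 0, 0.0667, 0], [0, 0, 0.12, 0], [0, 0, 0.1733, 0], [0, 0, 0.2267, 0], [-0.2, 0.04, 0.2533, 0], [-0.2, 0.04, 0.2533, 0], [-0.2, 0.04, 0.2533, 0], [-0.2, 0.04, 0.2533, 0], [-0.2, 0.04, 0.2533, 0], [-0.2, 0.04, 0.2533, 0], [-0.2, 0.04, 0.2533, 0], [-0.2, 0.04, 0.2533, 0]]}}

```text
time: 24.02
ee_pos: [0.4371, -0.0533, 0.2349]
tcp_rot: [-180.0, -0.0, 94.6]
wrist_force: [0.2, 0.4, 1.0]
opening: 0.0856
grasp_force: 0.0
```

Run:
```python
from h import *
o=get_obs(); s=camera("side")[:,:,::-1]
cv2.imwrite("pics/s10.png",cv2.resize(s[90:340,170:450],None,fx=2.4,fy=2.4,interpolation=cv2.INTER_CUBIC))
print(o["time"],o["ee_pos"],o["opening"],o["wrist_force"])
```

```text
24.0167 [ 0.43705626 -0.05329953  0.23491211] 0.08561638118058032 [0.22643847 0.350564   0.9817452 ]
```

View pics/s10.png

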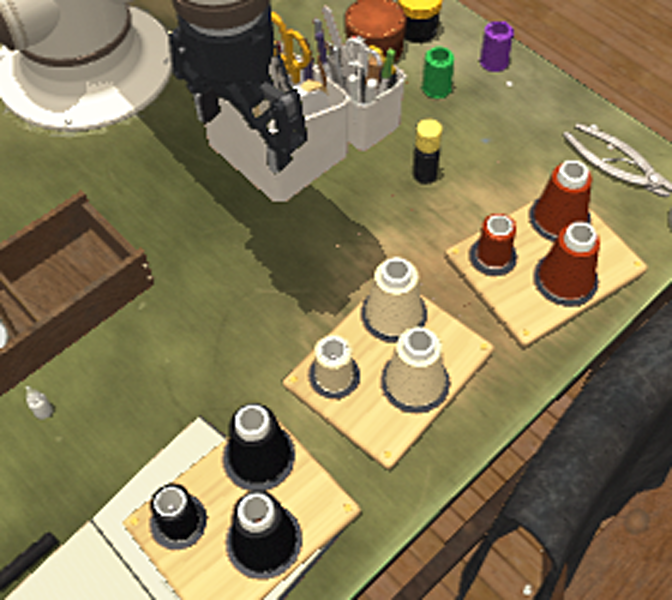

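All four threads are down on their own stands: black spool (172,515), black cone (258,450), cream spool (335,365), rust cone (563,205). The glue bottle (427,150) and oiler (38,402) haven't moved. I hand in the job.

```bash
python3 -c "
from workcell import *
print(job_done())"
```

```text
the job is handed in; nothing more can be done
None
```

I put all four threads on their own colour's stands, upright and down on the felt, and handed the job in at about 24 s; the last picture shows the glue bottle and oiler unmoved, and the judging result was not reported.

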